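# Dock the blood-tube rack and shut the splash window

## Task

The rack of blood tubes was put down askew in the reader dock. Push it fully home into the corner of the two blue fences, so that it stands square with one long side flush against the back fence and one end flush against the left fence; then slide the clear splash window fully shut in front of it by its orange grip. Keep the rack upright and leave the carton, the jar and the glove box where they are.

Things in the scene. Friction and masses are not known exactly. Their poses are not given: they have to be found in the camera images.
- dock: Fixed dock. Origin: desk level, middle of the bay. Aluminium floor plate 4 mm thick, x -111..111, y -210..140 mm. Two blue fences 50 mm high, 12 thick: back fence inner face x=+87 (y -210..132), left fence inner face y=+120 (x -93..87). Open at -y and above. Front window track: strips 9 mm high, x -111..-89, y -416..127. White reader bar 42 mm high behind back fence to x=131.
- dock_corner (a point): The inner corner of the two fences, on top of the floor plate; same axes as the dock (+x into the back fence, +y into the left fence).
- rack: Loose white rack with 3 x 6 capped tubes, about 0.45 kg: 84 mm along its x, 150 along its y. Flat-sided block 56 mm high; caps (purple, blue, grey, red) above it to 85 mm, 5 mm or more in from the sides. Origin: centre of underside, on the 4 mm floor plate. Home: 42 mm from back fence, 75 from left fence, i.e. dock x=+45, y=+45 mm; either way round.
- window (a joint): Clear sliding window, m: 0 = shut (stop), 0.29 = fully open (stop); grows as it slides to the dock's -y. Resists with about 1.5 N. Panel 240 mm long (dock y -120..120 when shut), 6 mm thick, blue edge strips 8 mm thick, top edge 91 mm above the desk, in the dock plane x=-100 mm.
- window_grip (a point): Middle of the orange grip block on top of the window, 112 mm above the desk: 60 mm along the dock's y, 16 mm thick along the dock's x, from 90 to 124 mm above the desk. At dock x = -100 mm, y = +80 mm minus the window joint value.
- carton: Bystander: cardboard and orange carton, 130 x 190 x 100 mm high, loose. Origin: centre of its underside.
- jar: Bystander: steel jar with a blue lid, 72 mm across, 95 mm high, loose. Origin: centre of its underside.
- glove_box: Bystander: white and green glove box, 110 x 200 x 70 mm high, loose. Origin: centre of its underside.

How it is judged:
On the way, in this order (a step that is already met when the one before it is completed fails the run):
1. the rack is home: square and flush against both fences (x of rack in the frame of dock above 0.041 m and y of rack in the frame of dock above 0.041 m and z of rack in the frame of dock below 0.01 m and angle between the x axis of rack and the x axis of dock, either way round below 0.035 rad), for 0.2 s.
2. then the window is shut (value of joint window below 0.008 m), for 0.2 s.
At the end, for the whole second after the job is handed in: The rack stands upright and at rest on the dock floor in the fence corner, within 4 mm of flush with the back fence and with the left fence and square to them within 2 degrees (0.035 rad), and the window is shut to within 8 mm (all of step 1 and x of rack in the frame of dock below 0.049 m and y of rack in the frame of dock below 0.049 m and angle between rack's own z axis and vertical below 0.05 rad and linear speed of rack below 0.01 m/s and value of joint window below 0.008 m); the robot touches nothing.
It fails at once if the rack is tipped by more than 20 degrees (angle between rack's own z axis and vertical above 0.35 rad).
It fails at once if the carton, the jar or the glove box is moved by more than 20 mm (distance of any of carton, jar, glove_box from where it was at the start of the episode above 0.02 m).
It also fails if it takes over 72 s, if anything falls off the work surface, if the arm or the gripper's body presses on something with over 40 N, if the wrist force passes 120 N, or if a joint passes its speed limit or range.

## Robot

A 7-joint arm with a two-finger parallel gripper is mounted at the origin on the work surface. World frame = base frame: x ahead of the robot, y to its left, z up, the work surface at z = 0. Lengths are in m, angles in rad, forces in N, time in s.
With the tool pointing down it reaches from about 0.35 to 0.9 m from the base axis. Payload 8.1 kg.
Tool frame: the origin (TCP) lies at the centre of the arm's flange, where the gripper is bolted on; the fingertips stand 178 mm ahead of it and the grasp point (between the pads) lies 159 mm ahead of it; x points along the fingers, z is the direction in which the jaws open and shut, and the axes are right-handed (so a half turn about x gives the same grasp; the last joint's range is limited). The gripper opens to 92 mm and grips with 3 to 60 N. Pads are 19 mm wide; open, the fingers measure 130 mm over their backs; the gripper's body (75 mm by 190 mm) begins 47 mm behind the grasp point.
Start: joints at [1.136, 0.434, 0.025, 1.573, -0.012, 1.134, -0.075], TCP at [0.204, -0.591, 0.405] pointing down, gripper open.
Joint ranges: [-2.62, 2.62], [-0.44, 2.09], [-1.27, 1.32], [0.08, 2.57], [-1.32, 4.46], [0.12, 2], [-2.74, 2.74]. Speed limits (rad/s): [2.22, 2.22, 3.01, 3.01, 3.14, 3.14, 3.14].

## Interface

Orientations are given as a rotation vector (axis times angle).
In Python, from cell import arm, get_image, search_frame, pinpoint gives the robot as it stands.
- The arm moves only by the tool arm_command, never from a script. Its argument "motion" is a list of rows, each a list of 7 numbers: the finger opening in mm, from 0 to 91.8, then the shift along the tool's x, y, z in mm, then the turn, a rotation vector about the tool's x, y, z in degrees. In form: [[fingers, x, y, z, ax, ay, az], ...]. A call has 1 to 5 rows; each row shifts and turns the commanded pose from where the row before left it, along the tool's axes as they then stand; what a row does not reach is not made up. A row lasts 1/8 s, in which the tool goes at most 62.5 mm and 10.7 degrees, less where a joint would pass 70% of its speed; a pose out of reach is approached as far as the arm can. A call with a gripper value outside its range is refused whole. The fingers move at their own pace and stop on an object; "newtons" is the grip in N (left out, the last holds). Time passes only in rows, so rows that do not move let the fingers close. It gives the time, the measured TCP pose, the force and the opening at its end, in the units of the state.
- arm.observe(): the state, without advancing time (a new reading comes with each control period).
- get_image(name): name is "side" or "top"; returns a dict with "frame" (400x640x3 uint8, red, green, blue), "range_z" (400x640 float32, m along the optical axis (not along the pixel's ray), 0 where there is no reading), "K" (3x3 intrinsics, pixels), "origin" and "rotation" of the camera in the world. Camera axes: x right, y down, z forward; pixel columns grow to the right and rows downward; lengths in m; the calibration is good to about 2 mm. A picture is of the moment at which its call begins.
- arm.sign_off(): hands the job in, once; it reports no verdict.
Trained networks look in the newest picture that a camera, given by its name, has taken for a name from the list of things; names that differ only in an ending like _2 or _b are one class to them, and where a whole thing is asked for, a point or a joint stands for the part that bears it (a point fixed in the world has none). Each returns a list of dicts, best first, with "p" (0 to 1); they miss things now and then, are a little off and sometimes report something else, mostly with a low value. They report only what shows in the picture. A call takes as long as a camera call.
- search_frame(camera, target): "point" ([x, y, z] in m, in world coordinates, good to about 4 mm: the middle of the surface that is visible of it).
- pinpoint(camera, target): "point" ([x, y, z] in m, in world coordinates, good to about 4 mm: a listed point, or the origin of a listed thing).
The state is a dict: "clock": time; "joints": joint angles; "dq": joint speeds; "joint_efforts": joint torques, N m; "position": TCP position; "ee_rot": TCP orientation; "force": force on the tool from outside, world axes, zero at the start; "ft_torque": the same for the moment, N m; "width": opening from 0.0 (shut) to 1.0 (fully open).
Only numpy, scipy, OpenCV 4.12 (cv2) and the standard library are available. Lean on these libraries where they do the work, as an engineer would, in place of code of your own. Each camera call takes 0.05 s, during which the arm holds its last target. There are 200 camera calls.

## Working session

There is one attempt and no reset: what is moved stays moved. The work goes in short steps, Python scripts to look and compute and a tool call to move; the robot and the scene stay as the last step left them, time stands still between calls to the robot, and variables do not carry over. Pictures are saved under pics/ and viewed, about 8 in all and at most 12, crops included, and the job is handed in when it is done.

Besides the shell and the picture viewer there is one more tool, called as a command line: name --pt "numbers of a row" for each row, then --argument value for the rest. arm_command: Moves the arm, as the interface text tells. Its arguments: {"type":"object","properties":{"motion":{"type":"array"},"newtons":{"type":"number"}},"required":["motion"]}

```bash
mkdir -p pics
python3 - <<'E'
from cell import arm,get_image,search_frame,pinpoint
import cv2,numpy as np
s=arm.observe();print({k:np.round(v,3).tolist() for k,v in s.items()})
for c in("top","side"):
    d=get_image(c);cv2.imwrite(f"pics/{c}0.png",d["frame"][:,:,::-1]);np.savez(f"pics/{c}0.npz",**d)
    print(c,d["K"].tolist(),np.round(d["origin"],3).tolist(),np.round(d["rotation"],3).tolist())
    for t in("dock","dock_corner","rack","window_grip","carton","jar","glove_box"):
        print(t,[(np.round(q["point"],3).tolist(),round(q["p"],2)) for q in pinpoint(c,t)[:2]])
E
```

```text
{'clock': 0.0, 'joints': [1.136, 0.435, 0.025, 1.574, -0.012, 1.134, -0.075], 'dq': [0.0, 0.002, -0.0, -0.002, -0.0, 0.003, 0.001], 'joint_efforts': [-0.0, -66.785, 0.985, -31.446, -0.061, 0.043, 0.0], 'position': [0.203, -0.591, 0.404], 'ee_rot': [0.962, 1.349, -0.961], 'force': [-0.055, -1.002, -0.261], 'ft_torque': [-0.009, 0.021, -0.022], 'width': 1.001}
top [[435.6512810925811, 0.0, 322.76582290053216], [0.0, 435.6512810925811, 191.3214787595271], [0.0, 0.0, 1.0]] [0.471, 0.015, 1.204] [-2.164, 2.111, -0.13]
dock [([0.594, 0.023, 0.002], 0.66)]
dock_corner [([0.656, 0.158, 0.007], 0.7)]
rack [([0.595, -0.014, 0.005], 0.95)]
window_grip [([0.526, -0.173, 0.113], 0.91)]
carton [([0.556, 0.431, 0.001], 0.94), ([0.796, 0.06, -0.0], 0.31)]
jar [([0.654, 0.158, 0.005], 0.55)]
glove_box [([0.666, -0.407, 0.001], 0.88)]
side [[364.5168125754089, 0.0, 316.57166376451653], [0.0, 364.5168125754089, 199.51382367108545], [0.0, 0.0, 1.0]] [0.33, 0.55, 0.798] [-0.775, 2.669, -0.997]
dock [([0.592, 0.029, -0.002], 0.57)]
dock_corner [([0.654, 0.161, 0.005], 0.71)]
rack [([0.592, -0.01, 0.001], 0.81)]
window_grip []
carton [([0.556, 0.428, -0.0], 0.8)]
jar [([0.8, 0.061, -0.004], 0.9)]
glove_box [([0.664, -0.402, -0.001], 0.95)]
```

View pics/top0.png

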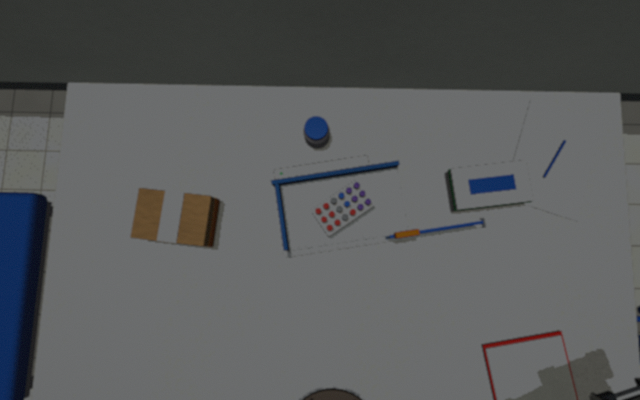

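View pics/side0.png

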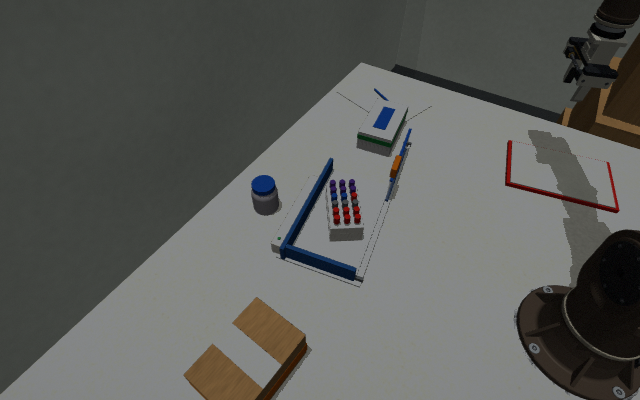

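The top view shows the fences (corner near px 277,182), the rack askew at about (343,209) and the window open with its grip at (407,234). The side view agrees. Next I'll measure the dock and rack angles from the point clouds.

```bash
cat > h.py <<'E'
import numpy as np,cv2
from scipy.spatial.transform import Rotation as R
def cloud(d):
    z=d["range_z"];v,u=np.indices(z.shape);K=d["K"]
    p=np.stack([(u-K[0,2])/K[0,0]*z,(v-K[1,2])/K[1,1]*z,z],-1)
    r=np.asarray(d["rotation"]);M=r if r.shape==(3,3) else R.from_rotvec(r).as_matrix()
    return p@M.T+d["origin"]
def hsv(d): return cv2.cvtColor(np.ascontiguousarray(d["frame"]),cv2.COLOR_RGB2HSV)
def dock(d):
    P=cloud(d);H=hsv(d);b=(H[...,0]>100)&(H[...,0]<125)&(H[...,1]>150)&(P[...,2]>.03)&(P[...,2]<.065)&(d["range_z"]>0)
    return P[b]
def inbay(d,org,a,lo=.03,hi=.12):
    P=cloud(d);c,s=np.cos(a),np.sin(a);q=P-np.r_[org,0]
    return np.stack([q[...,0]*c+q[...,1]*s,-q[...,0]*s+q[...,1]*c,q[...,2]],-1)
E
python3 - <<'E'
from h import *
for c in("top","side"):
    d=dict(np.load(f"pics/{c}0.npz"));Q=dock(d)
    Q=Q[(Q[:,0]>.4)&(Q[:,0]<.75)&(Q[:,1]>-.2)&(Q[:,1]<.25)&(Q[:,2]>.042)]
    # back fence line: iterative fit
    B=Q[(Q[:,1]<.12)&(Q[:,0]>.6)];L=Q[(Q[:,0]<.62)&(Q[:,1]>.1)]
    for n,S in(("B",B),("L",L)):
        vx,vy,x,y=cv2.fitLine(S[:,:2].astype(np.float32),cv2.DIST_HUBER,0,.01,.01).ravel()
        print(c,n,len(S),np.degrees(np.arctan2(vy,vx)),x,y,np.median(S[:,2]))
    P=cloud(d);ok=(P[...,2]>.045)&(P[...,2]<.1)&(abs(P[...,0]-.595)<.1)&(abs(P[...,1]+.012)<.12)
    H=hsv(d);cap=ok&(H[...,1]>60);blk=ok
    m=cv2.connectedComponents(ok.astype(np.uint8))[1]
    for k in range(1,m.max()+1):
        S=P[m==k]
        if len(S)>60:print(k,len(S),cv2.minAreaRect(S[:,:2].astype(np.float32)),S[:,2].max(),np.median(S[:,2]))
E
```

```text
top B 370 -79.79801 0.6927983 -0.018600337 0.049074911828696055
top L 159 10.219892 0.55102473 0.14686917 0.049301907638023
2 210 ((0.6857466101646423, 0.03204883635044098), (0.012933982536196709, 0.1524907946586609), 9.718767166137695) 0.054172797063084976 0.049078279024553306
6 1803 ((0.5942161083221436, -0.011375419795513153), (0.08395005762577057, 0.15011978149414062), 35.594032287597656) 0.09460125813350051 0.06086956008123323
side B 366 -79.75631 0.69327575 -0.014404681 0.05108716996177687
side L 332 11.505884 0.53406 0.14652336 0.05050493113709714
1 1611 ((0.5956509709358215, -0.01318255066871643), (0.08450156450271606, 0.15246284008026123), 35.587646484375) 0.09443598042056944 0.06583283357411929
3 187 ((0.6894328594207764, 0.031988587230443954), (0.017982330173254013, 0.15240077674388885), 9.90588665008545) 0.05614380800314467 0.05131711211432599
```

```bash
cat >> h.py <<'E'
A=np.radians(10.2);O=np.array([.5908,.0270]);D=np.array([[np.cos(A),-np.sin(A)],[np.sin(A),np.cos(A)]])
def state():
    from cell import arm
    s=arm.observe();M=R.from_rotvec(s["ee_rot"]).as_matrix();p=np.array(s["position"]);t=p+M@[.178,0,0]
    j=M[:,2];f=np.array(s["force"])
    print("t",round(s["clock"],2),"tip dock mm",np.round(np.r_[D.T@(t[:2]-O),t[2]]*1e3,1),"jaw dock deg",round(np.degrees(np.arctan2(*(D.T@j[:2])[::-1])),1),"down",np.round(M[:,0],3),"F dock",np.round(np.r_[D.T@f[:2],f[2]],1),"w",round(s["width"],2),"q",np.round(s["joints"],2))
    return M,t
def go(x,y,z,jaw):
    """tip target in dock mm, jaw (tool z) direction in dock deg -> tool-frame delta (turn first, then shift)"""
    M,t=state();a=A+np.radians(jaw)
    Z=np.array([np.cos(a),np.sin(a),0]);X=np.array([0,0,-1.]);T=np.stack([X,np.cross(Z,X),Z],1)
    W=np.r_[O+D@(np.array([x,y])/1e3),z/1e3]
    r=R.from_matrix(M.T@T).as_rotvec(degrees=True)
    print("turn",np.round(r,1),"then shift(new axes)",np.round(T.T@(W-t)*1e3,1),"keeping tip; TCP shift",np.round(T.T@(W+[0,0,.178]-(t-M@[.178,0,0]))*1e3,1))
E
python3 - <<'E'
from h import *
go(-105,-25,100,90);go(-105,-25,100,-90)
E
```

```text
t 0.8 tip dock mm [-490.5 -539.6  226.8] jaw dock deg -81.2 down [ 0. -0. -1.] F dock [ 0.   0.9 -0.5] w 1.0 q [ 1.14  0.43  0.02  1.57 -0.01  1.13 -0.08]
turn [-171.2    0.     0. ] then shift(new axes) [ 126.8 -385.5  514.6] keeping tip; TCP shift [ 126.8 -385.5  514.6]
t 0.8 tip dock mm [-490.5 -539.6  226.8] jaw dock deg -81.2 down [ 0. -0. -1.] F dock [ 0.   0.9 -0.5] w 1.0 q [ 1.14  0.43  0.02  1.57 -0.01  1.13 -0.08]
turn [ 8.8  0.  -0. ] then shift(new axes) [ 126.8  385.5 -514.6] keeping tip; TCP shift [ 126.8  385.5 -514.6]
```

arm_command --pt "91.8 0 0 0 8.8 0 0" --pt "91.8 0 28 -37 0 0 0" --pt "91.8 0 28 -37 0 0 0" --pt "91.8 0 28 -37 0 0 0" --pt "91.8 0 28 -37 0 0 0"

```text
clock: 1.42
position: [0.2881, -0.424, 0.4049]
ee_rot: [1.077, 1.288, -1.077]
force: [1.0, 0.1, -0.1]
width: 1.001
```

arm_command --pt "91.8 0 28 -37 0 0 0" --pt "91.8 0 28 -37 0 0 0" --pt "91.8 0 28 -37 0 0 0" --pt "91.8 0 28 -37 0 0 0" --pt "91.8 0 28 -37 0 0 0"

```text
clock: 2.05
position: [0.3931, -0.2171, 0.405]
ee_rot: [1.077, 1.287, -1.077]
force: [1.2, -0.8, -0.0]
width: 0.999
```

arm_command --pt "91.8 0 28 -37 0 0 0" --pt "91.8 0 28 -37 0 0 0" --pt "91.8 0 28 -37 0 0 0" --pt "91.8 0 0 0 0 0 0"

```text
clock: 2.55
position: [0.4568, -0.091, 0.405]
ee_rot: [1.074, 1.291, -1.071]
force: [-0.7, -0.7, -0.7]
width: 1.004
```

Run:
```python
from h import *
go(-100,-30,32,-90)
```

```text
t 2.55 tip dock mm [-152.5  -92.2  227. ] jaw dock deg -89.6 down [ 0.001  0.001 -1.   ] F dock [-0.8 -0.5 -0.7] w 1.0 q [ 0.32  0.2  -0.28  1.93  0.06  1.03 -1.37]
turn [ 0.4 -0.1 -0.1] then shift(new axes) [195.   52.5 -62.2] keeping tip; TCP shift [195.   52.8 -62.4]
```

arm_command --pt "91.8 0 26 -31 0 0 0" --pt "91.8 0 26 -31 0 0 0" --pt "91.8 50 0 0 0 0 0" --pt "91.8 50 0 0 0 0 0" --pt "91.8 0 0 0 0 0 0"

```text
clock: 3.18
position: [0.4942, -0.0252, 0.3021]
ee_rot: [1.074, 1.293, -1.082]
force: [-0.2, 0.1, 1.0]
width: 0.997
```

Run:
```python
from h import *
from cell import get_image
go(-100,-30,32,-90)
d=get_image("side");cv2.imwrite("pics/side1.png",cv2.resize(d["frame"][100:320,220:480,::-1],None,fx=3,fy=2.7))
```

```text
t 3.17 tip dock mm [-105.6  -34.2  124.2] jaw dock deg -90.0 down [-0.007 -0.001 -1.   ] F dock [-0.1  0.1  1. ] w 1.0 q [ 0.18  0.37 -0.3   1.99  0.15  0.81 -1.6 ]
turn [-0.  -0.   0.4] then shift(new axes) [92.2  5.6 -4.2] keeping tip; TCP shift [92.1  4.3 -4.3]
```

View pics/side1.png

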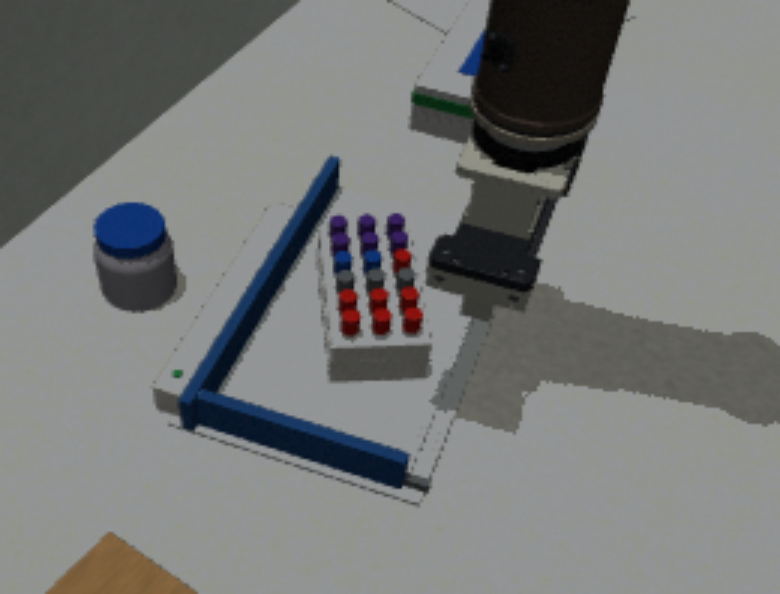

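The gripper (about px 485,260 in the crop) is in front of the rack with room to descend. The rack hasn't been touched.

arm_command --pt "91.8 46 3 -2 0 0 0.4" --pt "91.8 46 2 -2 0 0 0" --pt "91.8 0 0 0 0 0 0"

```text
clock: 3.6
position: [0.5002, -0.0197, 0.2126]
ee_rot: [1.08, 1.285, -1.074]
force: [0.3, 0.7, 0.7]
width: 1.001
```

arm_command --pt "91.8 0 8 0 0 0 0" --pt "91.8 0 8 0 0 0 0" --pt "91.8 0 8 0 0 0 0" --pt "91.8 0 8 0 0 0 0" --pt "91.8 0 8 0 0 0 0"

```text
clock: 4.22
position: [0.5399, -0.0119, 0.213]
ee_rot: [1.08, 1.284, -1.072]
force: [-2.0, 1.0, 0.5]
width: 0.997
```

```bash
cat >> h.py <<'E'
def look(n=None,c="side"):
    from cell import get_image
    d=get_image(c)
    if n:cv2.imwrite(f"pics/{n}.png",cv2.resize(d["frame"][100:320,220:480,::-1],None,fx=3,fy=2.7))
    P=cloud(d);H=hsv(d);q=inbay(d,O,A)
    box=(q[...,0]>-75)&(q[...,0]<84)&(q[...,1]>-160)&(q[...,1]<.118)
    cap=(H[...,1]>90)&((H[...,0]<10)|(H[...,0]>115))&(q[...,2]>.065)&(q[...,2]<.097)&(abs(q[...,0])<.1)&(q[...,1]>-.16)&(q[...,1]<.125)
    S=q[cap];rc=cv2.minAreaRect(S[:,:2].astype(np.float32)*1e3);print(c,"caps",len(S),np.round(np.r_[rc[0],rc[1],rc[2]],1))
    t=(q[...,2]>.05)&(q[...,2]<.097)&(H[...,1]<60)
    return d,q
E
python3 - <<'E'
from h import *
state();look("s2")
E
```

```text
t 4.22 tip dock mm [-55.9 -29.3  35. ] jaw dock deg -90.0 down [ 0.006  0.001 -1.   ] F dock [-1.8  1.4  0.5] w 1.0 q [ 0.11  0.55 -0.26  1.96  0.22  0.65 -1.68]
side caps 253 [  8.5 -41.5  56.5 136.1  22.3]
```

arm_command --pt "91.8 0 6 0 0 0 0" --pt "91.8 0 6 0 0 0 0" --pt "91.8 0 6 0 0 0 0" --pt "91.8 0 6 0 0 0 0" --pt "91.8 0 6 0 0 0 0"

```text
clock: 4.9
position: [0.5694, -0.0071, 0.2132]
ee_rot: [1.081, 1.283, -1.073]
force: [-1.5, 0.9, 0.5]
width: 1.003
```

Run:
```python
from h import *
state();look("s3")
```

```text
t 4.9 tip dock mm [-25.9 -29.8  35.2] jaw dock deg -90.0 down [ 0.006  0.001 -1.   ] F dock [-1.3  1.2  0.5] w 1.0 q [ 0.1   0.59 -0.25  1.89  0.22  0.69 -1.68]
side caps 159 [ 38.3 -45.7  33.1 134.   16.2]
```

arm_command --pt "91.8 0 3 0 0 0 0" --pt "91.8 0 3 0 0 0 0" --pt "91.8 0 3 0 0 0 0" --pt "91.8 0 3 0 0 0 0"

```text
clock: 5.45
position: [0.5781, -0.0053, 0.2127]
ee_rot: [1.077, 1.289, -1.079]
force: [-22.0, -2.0, 16.3]
width: 1.002
```

Run:
```python
from h import *
state();look("s4")
```

```text
t 5.45 tip dock mm [-18.5 -29.6  34.7] jaw dock deg -90.1 down [-0.002 -0.    -1.   ] F dock [-22.    1.9  16.3] w 1.0 q [ 0.09  0.6  -0.25  1.86  0.22  0.71 -1.67]
side caps 143 [ 46.6 -44.9  30.3 136.   15.3]
```

View pics/s4.png

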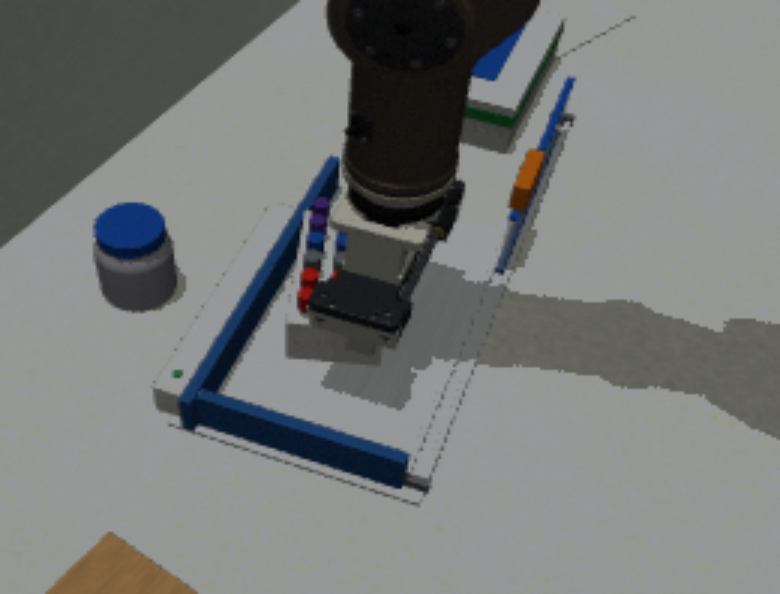

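Force is 22 N. The rack's front corner (crop px 370,360) has slipped between the open fingers and wedged. I'll back off and look again.

arm_command --pt "91.8 0 -10 0 0 0 0" --pt "91.8 0 -20 0 0 0 0" --pt "91.8 0 -30 0 0 0 0" --pt "91.8 0 -40 0 0 0 0" --pt "91.8 0 0 0 0 0 0"

```text
clock: 6.12
position: [0.4803, -0.0231, 0.2127]
ee_rot: [1.08, 1.284, -1.073]
force: [-0.1, -0.9, -0.4]
width: 0.999
```

```bash
cat >> h.py <<'E'
def rack(c="side",lo=.052):
    from cell import get_image
    d=get_image(c);q=inbay(d,O,A)
    m=(q[...,2]>lo)&(q[...,2]<.1)&(q[...,0]>-.085)&(q[...,0]<.1)&(q[...,1]>-.165)&(q[...,1]<.13)
    n,l,st,_=cv2.connectedComponentsWithStats(m.astype(np.uint8));k=1+np.argmax(st[1:,4]);S=q[l==k]
    rc=cv2.minAreaRect(S[:,:2].astype(np.float32)*1e3);print(c,"rack",len(S),np.round(np.r_[rc[0],rc[1],rc[2]],1),"zmax",S[:,2].max().round(3))
    return d
E
python3 - <<'E'
from h import *
state();rack();rack("top");d=rack("side",.058)
cv2.imwrite("pics/s5.png",cv2.resize(d["frame"][100:320,220:480,::-1],None,fx=3,fy=2.7))
E
```

```text
t 6.12 tip dock mm [-116.6  -29.9   34.7] jaw dock deg -90.0 down [ 0.006  0.001 -1.   ] F dock [-0.3 -0.8 -0.4] w 1.0 q [ 0.14  0.49 -0.26  2.1   0.22  0.57 -1.68]
side rack 1512 [ 40.8 -62.  100.3 180.2  16.7] zmax 0.094
top rack 1785 [ 28.8 -50.   84.3 152.5  15.4] zmax 0.094
side rack 1435 [ 29.8 -51.1  84.1 152.7  15.5] zmax 0.094
```

View pics/s5.png

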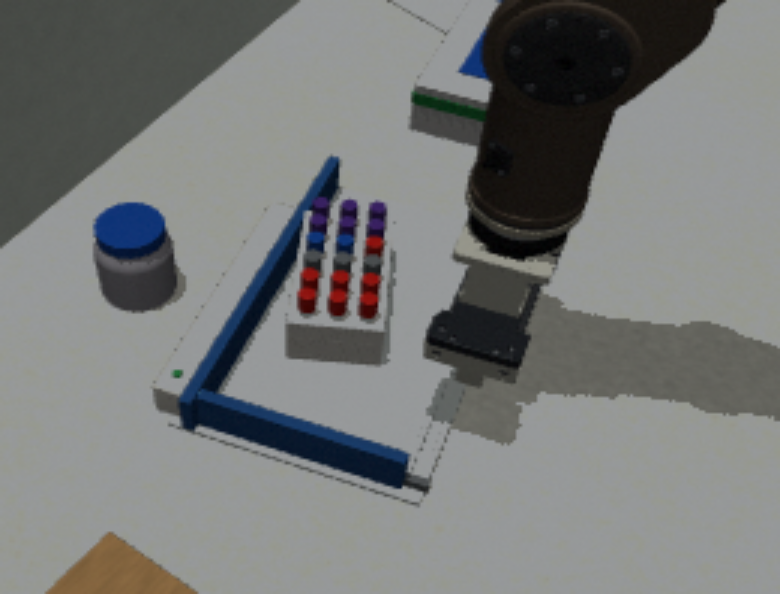

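Released, the rack is at dock (29, -50) mm, turned 15.4°, with its front corner at y≈10. I'll narrow the fingers to 50 mm and centre at y≈-40, so both fingertips bear on the long face.

arm_command --pt "50 0 0 10 0 0 0" --pt "50 0 0 0 0 0 0" --pt "50 0 20 0 0 0 0" --pt "50 0 30 0 0 0 0" --pt "50 0 20 0 0 0 0"

```text
clock: 6.9
position: [0.5547, -0.0197, 0.2131]
ee_rot: [1.081, 1.283, -1.071]
force: [0.2, -0.4, 0.6]
width: 0.552
```

arm_command --pt "50 0 5 0 0 0 0" --pt "50 0 5 0 0 0 0" --pt "50 0 4 0 0 0 0" --pt "50 0 4 0 0 0 0"

```text
clock: 7.4
position: [0.5708, -0.0168, 0.2132]
ee_rot: [1.08, 1.284, -1.072]
force: [-1.4, 0.8, 0.1]
width: 0.548
```

Run:
```python
from h import *
state();rack("side",.058);look()
```

```text
t 7.4 tip dock mm [-26.3 -39.6  35.2] jaw dock deg -90.0 down [ 0.006  0.001 -1.   ] F dock [-1.3  1.   0.1] w 0.55 q [ 0.12  0.59 -0.25  1.88  0.22  0.69 -1.66]
side rack 825 [ 39.4 -51.8  80.4 152.1   9.1] zmax 0.094
side caps 267 [ 50.7 -49.3  40.  135.8   8.7]
```

Now it is rotating properly (9°). Continuing.

arm_command --pt "50 0 4 0 0 0 0" --pt "50 0 4 0 0 0 0" --pt "50 0 4 0 0 0 0" --pt "50 0 3 0 0 0 0" --pt "50 0 2 0 0 0 0"

```text
clock: 8.12
position: [0.5879, -0.0136, 0.2133]
ee_rot: [1.081, 1.284, -1.072]
force: [-2.3, 0.6, 0.1]
width: 0.549
```

Run:
```python
from h import *
state();rack("side",.058);look()
```

```text
t 8.12 tip dock mm [ -8.8 -39.5  35.3] jaw dock deg -90.0 down [ 0.007  0.001 -1.   ] F dock [-2.2  1.   0.1] w 0.55 q [ 0.11  0.61 -0.25  1.84  0.22  0.71 -1.66]
side rack 611 [ 60.5 -54.4  58.  150.1   2.5] zmax 0.094
side caps 214 [ 60.6 -56.2  37.6 138.5   1.7]
```

arm_command --pt "50 0 2 0 0 0 0" --pt "50 0 1.5 0 0 0 0" --pt "50 0 1 0 0 0 0" --pt "50 0 0 0 0 0 0"

```text
clock: 8.72
position: [0.5905, -0.0133, 0.213]
ee_rot: [1.078, 1.286, -1.075]
force: [-8.8, -0.2, 5.7]
width: 0.546
```

Run:
```python
from h import *
state();look()
```

```text
t 8.72 tip dock mm [ -6.9 -39.6  35. ] jaw dock deg -90.0 down [ 0.002  0.    -1.   ] F dock [-8.7  1.3  5.7] w 0.55 q [ 0.11  0.61 -0.25  1.83  0.22  0.72 -1.66]
side caps 201 [ 61.1 -56.2 136.9  38.9  89.9]
```

arm_command --pt "50 0 -10 0 0 0 0" --pt "50 0 -20 0 0 0 0" --pt "50 -50 0 0 0 0 0" --pt "30 -55 0 0 0 0 0" --pt "30 0 0 0 -10 0 0"

```text
clock: 9.4
position: [0.5635, -0.0182, 0.323]
ee_rot: [0.95, 1.343, -0.933]
force: [0.4, 0.3, -1.3]
width: 0.374
```

arm_command --pt "30 0 0 0 -10 0 0" --pt "30 0 0 0 -10 0 0" --pt "30 0 0 0 -10 0 0" --pt "30 0 0 0 -10 0 0" --pt "30 0 0 0 -10 0 0"

```text
clock: 10.02
position: [0.562, -0.0186, 0.3184]
ee_rot: [0.269, 1.546, -0.265]
force: [-0.7, 0.5, 0.3]
width: 0.33
```

arm_command --pt "30 0 0 0 -10 0 0" --pt "30 0 0 0 -10 0 0" --pt "30 0 0 0 -10 0 0" --pt "30 0 0 0 0 0 0"

```text
clock: 10.52
position: [0.5619, -0.0188, 0.3182]
ee_rot: [-0.138, 1.558, 0.139]
force: [0.1, -0.7, -0.3]
width: 0.327
```

Run:
```python
from h import *
go(40,-165,35,0);rack("side",.058);rack("top",.06);look()
```

```text
t 10.53 tip dock mm [-35.1 -39.9 140.2] jaw dock deg -0.1 down [ 0.008  0.001 -1.   ] F dock [-0.  -0.7 -0.3] w 0.33 q [ 0.42  0.51 -0.68  1.8   0.38  0.96 -0.24]
turn [-0.1  0.5 -0. ] then shift(new axes) [ 105.2 -125.1   75.1] keeping tip; TCP shift [ 105.2 -125.    76.5]
side rack 1353 [ 4.770e+01 -5.610e+01  8.450e+01  1.527e+02  1.000e-01] zmax 0.095
top rack 4 [83.4  8.3  8.9  4.2 66.6] zmax 0.09
side caps 527 [ 48.  -55.2  67.2 135.7   0.6]
```

arm_command --pt "30 0 -42 25 0 0.5 0" --pt "30 0 -42 25 0 0 0" --pt "30 0 -41 25 0 0 0" --pt "30 50 0 0 0 0 0" --pt "30 55 0 0 0 0 0"

```text
clock: 11.3
position: [0.6584, -0.1288, 0.2127]
ee_rot: [-0.137, 1.566, 0.136]
force: [0.5, 0.4, 0.3]
width: 0.327
```

Run:
```python
from h import *
go(40,-145,35,0)
```

```text
t 11.3 tip dock mm [  39.  -165.5   34.7] jaw dock deg -0.2 down [ 0.001 -0.001 -1.   ] F dock [0.5 0.3 0.3] w 0.33 q [ 0.47  0.77 -0.57  1.6   0.5   0.92 -0.11]
turn [-0.2  0.   0.1] then shift(new axes) [-0.3 20.5  1. ] keeping tip; TCP shift [-0.3 20.3  1.1]
```

arm_command --pt "30 0 15 0 0 0 0" --pt "30 0 8 0 0 0 0" --pt "30 0 8 0 0 0 0" --pt "30 0 8 0 0 0 0" --pt "30 0 8 0 0 0 0"

```text
clock: 11.92
position: [0.6499, -0.0818, 0.2147]
ee_rot: [-0.14, 1.566, 0.138]
force: [0.3, -2.8, 3.1]
width: 0.328
```

arm_command --pt "30 0 8 0 0 0 0" --pt "30 0 8 0 0 0 0" --pt "30 0 8 0 0 0 0" --pt "30 0 8 0 0 0 0" --pt "30 0 8 0 0 0 0"

```text
clock: 12.55
position: [0.6421, -0.042, 0.2131]
ee_rot: [-0.14, 1.568, 0.14]
force: [-0.3, -3.3, 2.2]
width: 0.328
```

Run:
```python
from h import *
state();look()
```

```text
t 12.55 tip dock mm [ 37.9 -76.9  35.1] jaw dock deg 0.0 down [-0.002 -0.    -1.   ] F dock [-0.9 -3.2  2.2] w 0.33 q [ 0.35  0.74 -0.58  1.67  0.5   0.88 -0.25]
side caps 601 [ 15.9 -51.3 282.6 111.3  64.4]
```

arm_command --pt "30 0 7 0 0 0 0" --pt "30 0 7 0 0 0 0" --pt "30 0 7 0 0 0 0" --pt "30 0 7 0 0 0 0" --pt "30 0 3 0 0 0 0"

```text
clock: 13.22
position: [0.6365, -0.0111, 0.2131]
ee_rot: [-0.14, 1.568, 0.141]
force: [-0.5, -1.8, 0.3]
width: 0.326
```

arm_command --pt "30 0 2 0 0 0 0" --pt "30 0 2 0 0 0 0" --pt "30 0 1 0 0 0 0" --pt "30 0 0 0 0 0 0"

```text
clock: 13.72
position: [0.6358, -0.007, 0.2132]
ee_rot: [-0.14, 1.568, 0.14]
force: [-0.3, -1.3, -0.3]
width: 0.329
```

Run:
```python
from h import *
state();rack("side",.062)
```

```text
t 13.72 tip dock mm [ 38.  -41.4  35.2] jaw dock deg 0.0 down [-0.002 -0.    -1.   ] F dock [-0.6 -1.3 -0.3] w 0.33 q [ 0.3   0.73 -0.58  1.69  0.49  0.87 -0.31]
side rack 1258 [ 46.5  37.   83.3 166.7   0.2] zmax 0.094
```

Not yet at the fence (force 1.3 N), so a few more mm.

arm_command --pt "30 0 2 0 0 0 0" --pt "30 0 2 0 0 0 0" --pt "30 0 0 0 0 0 0"

```text
clock: 14.15
position: [0.6357, -0.0062, 0.2133]
ee_rot: [-0.142, 1.568, 0.135]
force: [2.4, -9.3, 0.5]
width: 0.329
```

Run:
```python
from h import *
state();rack("side",.062)
```

```text
t 14.15 tip dock mm [ 38.  -41.4  35.3] jaw dock deg -0.1 down [-0.001 -0.005 -1.   ] F dock [ 0.7 -9.6  0.5] w 0.33 q [ 0.29  0.73 -0.57  1.69  0.5   0.87 -0.31]
side rack 1225 [ 46.2  37.3 164.4  82.3  89.1] zmax 0.095
```

arm_command --pt "30 0 -10 0 0 0 0" --pt "30 0 -40 0 0 0 0" --pt "30 0 -40 0 0 0 0" --pt "30 -60 0 0 0 0 0" --pt "30 -60 -50 0 0 0 0"

```text
clock: 14.82
position: [0.6586, -0.1277, 0.3234]
ee_rot: [-0.141, 1.566, 0.147]
force: [2.1, -1.4, 1.4]
width: 0.328
```

arm_command --pt "60 0 -30 -50 0 0 0" --pt "60 0 0 -50 0 0 0" --pt "60 0 0 0 0 0 0"

```text
clock: 15.2
position: [0.5621, -0.1797, 0.3212]
ee_rot: [-0.139, 1.571, 0.138]
force: [0.4, -1.3, 0.0]
width: 0.603
```

Run:
```python
from h import *
from cell import pinpoint
go(-100,-185,97,0);d=rack("side",.057);rack("top",.057)
P=inbay(d,O,A)*1e3
m=(P[...,2]>25)&(P[...,2]<58)&(P[...,0]>-20)&(P[...,0]<84)&(P[...,1]>-60)&(P[...,1]<117)
print("pts in bay between rack and fences",m.sum())
for c in("side","top"):
    r=get=pinpoint(c,"window_grip")[:1]
    for g in r: p=np.array(g["point"]);print(c,g["p"],D.T@(p[:2]-O)*1e3,p[2])
    for g in pinpoint(c,"rack")[:1]: p=np.array(g["point"]);print("rack",c,g["p"],D.T@(p[:2]-O)*1e3,p[2])
cv2.imwrite("pics/s6.png",cv2.resize(d["frame"][100:320,220:480,::-1],None,fx=3,fy=2.7))
```

```text
t 15.2 tip dock mm [ -65.7 -198.4  143.2] jaw dock deg -0.1 down [-0.005 -0.001 -1.   ] F dock [ 0.1 -1.4  0. ] w 0.6 q [ 0.67  0.55 -0.66  1.72  0.39  1.01  0.05]
turn [-0.1 -0.3  0. ] then shift(new axes) [ 46.2  13.4 -34.3] keeping tip; TCP shift [ 46.2  13.4 -35.1]
side rack 1698 [4.660e+01 4.460e+01 8.450e+01 1.515e+02 1.000e-01] zmax 0.094
top rack 1643 [4.530e+01 4.670e+01 8.430e+01 1.499e+02 1.000e-01] zmax 0.094
pts in bay between rack and fences 95
side 0.75 [ -99.11620419 -183.24409422] 0.1107
top 0.66 [-101.12784364 -183.6949897 ] 0.1158
rack top 0.76 [47.67070039 45.27377082] 0.0049
```

View pics/s6.png

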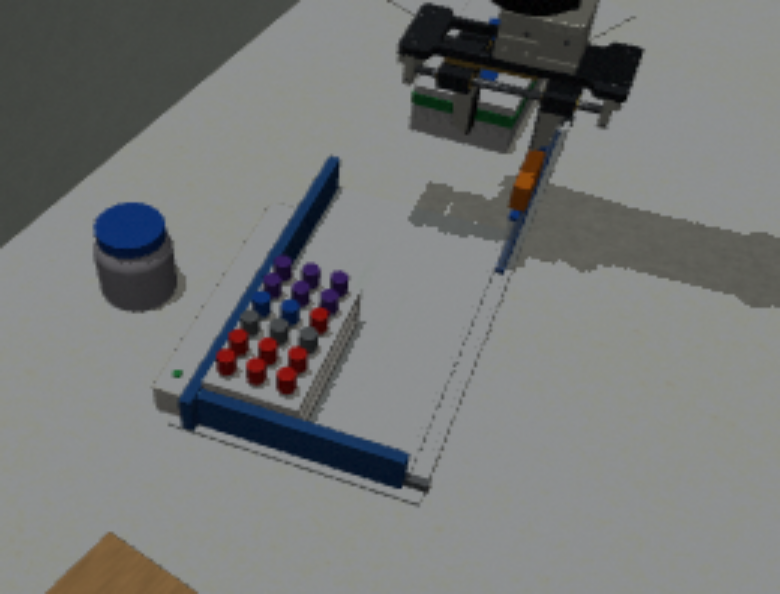

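The rack now sits square in the corner, seen as flush from both sides. The grip is at dock (-100, -184). Next I'll grasp it.

arm_command --pt "60 0 14 -35 0 0 0" --pt "60 0 0 0 0 0 0" --pt "60 46 0 0 0 0 0" --pt "60 0 0 0 0 0 0" --newtons 15

```text
clock: 16.0
position: [0.5279, -0.1705, 0.2732]
ee_rot: [-0.139, 1.572, 0.142]
force: [0.8, -0.4, 0.2]
width: 0.654
```

arm_command --pt "10 0 0 0 0 0 0" --pt "10 0 0 0 0 0 0" --pt "10 0 0 0 0 0 0" --pt "10 0 0 0 0 0 0" --pt "10 0 0 0 0 0 0" --newtons 15

```text
clock: 16.62
position: [0.527, -0.1711, 0.2755]
ee_rot: [-0.14, 1.572, 0.139]
force: [-2.8, 0.3, 9.6]
width: 0.173
```

Run:
```python
from h import *
go(-100,80,97,0)
```

```text
t 16.62 tip dock mm [ -98.9 -183.7   97.5] jaw dock deg -0.0 down [-0.006 -0.001 -1.   ] F dock [-2.7  0.8  9.6] w 0.17 q [ 0.68  0.55 -0.65  1.85  0.42  0.88  0.  ]
turn [-0.  -0.3  0. ] then shift(new axes) [  0.5 263.7  -1.1] keeping tip; TCP shift [  0.5 263.7  -2.1]
```

arm_command --pt "10 0 10 0 0 0 0" --pt "10 0 20 0 0 0 0" --pt "10 0 20 0 0 0 0" --pt "10 0 20 0 0 0 0" --pt "10 0 20 0 0 0 0"

```text
clock: 17.25
position: [0.5109, -0.0825, 0.2755]
ee_rot: [-0.141, 1.572, 0.138]
force: [-6.1, -3.5, 6.3]
width: 0.173
```

Run:
```python
from h import *
go(-100,80,97,0)
```

```text
t 17.25 tip dock mm [-99.  -93.9  97.5] jaw dock deg -0.1 down [-0.005 -0.002 -1.   ] F dock [-6.7 -2.3  6.3] w 0.17 q [ 0.55  0.51 -0.66  1.94  0.42  0.84 -0.16]
turn [-0.1 -0.3  0.1] then shift(new axes) [  0.5 173.9  -1. ] keeping tip; TCP shift [  0.5 173.7  -2. ]
```

arm_command --pt "10 0 20 -0.5 0 0 0" --pt "10 0 20 -0.5 0 0 0" --pt "10 0 20 0 0 0 0" --pt "10 0 20 0 0 0 0" --pt "10 0 20 0 0 0 0"

```text
clock: 17.88
position: [0.4928, 0.016, 0.2755]
ee_rot: [-0.141, 1.57, 0.138]
force: [-2.6, -2.1, 2.9]
width: 0.174
```

arm_command --pt "10 0 20 0 0 0 0" --pt "10 0 20 0 0 0 0" --pt "10 0 15 0 0 0 0" --pt "10 0 10 0 0 0 0" --pt "10 0 4 0 0 0 0"

```text
clock: 18.5
position: [0.4804, 0.0843, 0.2755]
ee_rot: [-0.142, 1.57, 0.14]
force: [-6.1, -3.9, 6.1]
width: 0.172
```

Run:
```python
from h import *
go(-100,80,97,0)
```

```text
t 18.5 tip dock mm [-99.2  75.8  97.5] jaw dock deg 0.0 down [-0.004 -0.002 -1.   ] F dock [-6.7 -2.8  6.1] w 0.17 q [ 0.24  0.47 -0.69  2.01  0.41  0.81 -0.51]
turn [ 0.  -0.2  0.1] then shift(new axes) [ 0.5  4.2 -0.8] keeping tip; TCP shift [ 0.5  4.1 -1.5]
```

arm_command --pt "10 0 3 -0.5 0 0 0" --pt "10 0 2 0 0 0 0" --pt "10 0 1 0 0 0 0" --pt "10 0 0 0 0 0 0"

```text
clock: 19.0
position: [0.4794, 0.0894, 0.2755]
ee_rot: [-0.141, 1.569, 0.139]
force: [-4.0, -3.2, 6.1]
width: 0.169
```

Run:
```python
from h import *
state()
```

```text
t 19.0 tip dock mm [-99.2  81.   97.5] jaw dock deg -0.0 down [-0.003 -0.001 -1.   ] F dock [-4.5 -2.4  6.1] w 0.17 q [ 0.23  0.47 -0.69  2.01  0.41  0.81 -0.52]
```

arm_command --pt "10 0 2 0 0 0 0" --pt "10 0 1 0 0 0 0" --pt "10 0 1 0 0 0 0" --pt "10 0 0 0 0 0 0"

```text
clock: 19.5
position: [0.4793, 0.0904, 0.2754]
ee_rot: [-0.142, 1.57, 0.133]
force: [-2.4, -15.0, 9.6]
width: 0.173
```

Run:
```python
from h import *
state()
```

```text
t 19.5 tip dock mm [-99.2  81.2  97.4] jaw dock deg -0.2 down [-0.003 -0.006 -1.   ] F dock [ -5.  -14.3   9.6] w 0.17 q [ 0.22  0.47 -0.69  2.01  0.41  0.81 -0.53]
```

The window hit its stop at 14 N. Now release and retreat upward.

arm_command --pt "10 0 -1.5 0 0 0 0" --pt "60 0 0 0 0 0 0" --pt "60 0 0 0 0 0 0" --pt "60 0 0 0 0 0 0" --pt "60 0 0 0 0 0 0"

```text
clock: 20.12
position: [0.4795, 0.0925, 0.2755]
ee_rot: [-0.14, 1.568, 0.14]
force: [0.3, -0.2, 0.3]
width: 0.56
```

arm_command --pt "60 -30 0 0 0 0 0" --pt "60 -50 0 0 0 0 0" --pt "60 -40 0 -50 0 0 0" --pt "60 0 0 -50 0 0 0" --pt "60 0 0 0 0 0 0"

```text
clock: 20.75
position: [0.3795, 0.0744, 0.3948]
ee_rot: [-0.143, 1.568, 0.137]
force: [0.8, -1.3, 0.2]
width: 0.658
```

Run:
```python
from h import *
from cell import pinpoint
state();d=rack("side",.057);rack("top",.057)
for c in("side","top"):
  for n in("window_grip","rack","carton","jar","glove_box"):
    for g in pinpoint(c,n)[:1]: p=np.array(g["point"]);print(n,c,round(g["p"],2),"dock",np.round(D.T@(p[:2]-O)*1e3,1),"world",np.round(p,3))
H=hsv(d);q=inbay(d,O,A)*1e3
m=(H[...,0]>8)&(H[...,0]<20)&(H[...,1]>180)&(q[...,2]>95)&(q[...,2]<130)&(abs(q[...,0]+100)<25)
print("grip y",np.percentile(q[m][:,1],[2,98]),m.sum())
cv2.imwrite("pics/s7.png",cv2.resize(d["frame"][100:320,220:480,::-1],None,fx=3,fy=2.7))
```

```text
t 20.75 tip dock mm [-200.    83.5  216.8] jaw dock deg 0.0 down [-0.002 -0.004 -1.   ] F dock [ 0.6 -1.5  0.2] w 0.66 q [ 0.45  0.14 -0.84  2.07  0.12  0.99 -0.28]
side rack 1707 [ 46.3  44.7 153.4  84.3  89.8] zmax 0.094
top rack 1617 [ 45.4  46.8 150.   84.5  89.9] zmax 0.095
window_grip side 0.68 dock [-97.6  82.5] world [0.48  0.091 0.108]
rack side 0.87 dock [44.1 47.3] world [0.626 0.081 0.001]
carton side 0.74 dock [ 37.  399.3] world [0.556 0.426 0.002]
jar side 0.98 dock [211.2  -2.3] world [ 0.799  0.062 -0.001]
glove_box side 0.92 dock [  -4.7 -436. ] world [ 0.663 -0.403  0.001]
window_grip top 0.67 dock [-102.    77.9] world [0.477 0.086 0.113]
rack top 0.69 dock [47.1 44.8] world [0.629 0.079 0.004]
carton top 0.83 dock [ 35.9 403. ] world [0.555 0.43  0.003]
jar top 0.72 dock [44.6 44.3] world [0.627 0.078 0.005]
glove_box top 0.76 dock [  -2.3 -437.4] world [ 0.666 -0.404 -0.001]
grip y [ 53.14425888 109.60216468] 195
```

View pics/s7.png

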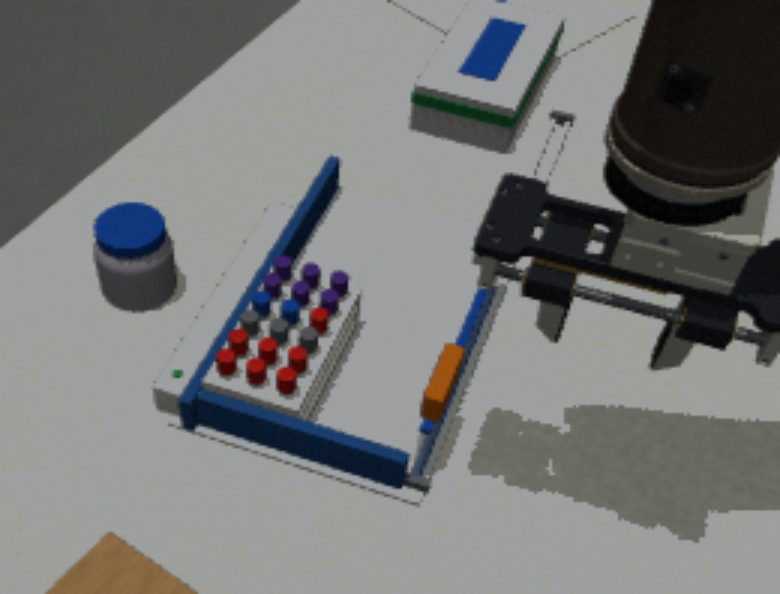

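The picture shows the rack in the corner, the window shut, and the gripper clear. I'm handing in.

```bash
python3 -c "
from cell import arm
print(arm.sign_off())"
```

```text
the job is handed in; nothing more can be done
None
```

I pushed the rack home against both fences, slid the window shut by its orange grip, backed the arm clear and handed the job in at about 21 s of the 72 s allowed. The hand-in gives no verdict, so the result rests on my own last checks.

**First push:** it failed. With the fingers wide open, the rack's front corner slipped between them and wedged, with the wrist force at 22 N. I backed off, narrowed the fingers to 50 mm and pushed again. That squared the rack against the back fence, and a push on its end took it to the left fence.

**Last checks:**

| Check | Side view | Top view | Target |
|---|---|---|---|
| Rack position in the dock, x, y (mm) | 46.3, 44.7 | 45.4, 46.8 | 45, 45 |
| Rack angle off square | 0.2° | 0.1° | under 2° |
| Middle of the window grip, y (mm) | 82.5 | 77.9 | 80 when shut |

- **Fences and stop:** the push on the rack rose to about 9 N at each fence. The window rose to 14 N at its stop, where the gripper stood at y = 81 mm.
- **Bystanders:** the carton, glove box and jar read within about 5 mm of where they started.
- **Disagreement:** in the top view the network reported the jar at the rack's position, as it had reported it at the fence corner at the start. I treated both as misdetections. The side view and the picture show the jar where it was.

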